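Fan the canister lids out on the drying tray

TASK

Pick out the three oblong canister lids and lay them one after another in an overlapping row, straight along the middle of the drying tray, to air: first the large one flat against the stop bar (or within a centimetre of it), then the medium one with its near end resting about 2 cm over the far end of the large one and its other end on the tray, then the small one lapped the same way, about 2 cm, over the far end of the medium one. Leave the round coasters and the milk jug where they are.

Things in the scene. Friction and masses are not known exactly. Their poses are not given: they have to be found in the camera images.
- lid_large_center (a point): The large lid: a flat oblong plate of light wood with a thin grey seal band round its edge, 96 x 60 x 8 mm thick, loose and lying flat on the shelf. The point is its centre, half-way up (4 mm above its underside); x runs along its long side, y along its short side, z up. It looks the same turned half round.
- lid_medium_center (a point): The medium lid: a flat oblong plate of light wood with a thin grey seal band round its edge, 80 x 50 x 8 mm thick, loose and lying flat on the shelf. The point is its centre, half-way up (4 mm above its underside); x runs along its long side, y along its short side, z up. It looks the same turned half round.
- lid_small_center (a point): The small lid: a flat oblong plate of light wood with a thin grey seal band round its edge, 64 x 40 x 8 mm thick, loose and lying flat on the shelf. The point is its centre, half-way up (4 mm above its underside); x runs along its long side, y along its short side, z up. It looks the same turned half round.
- tray_start (a point): The drying tray, fixed: an aluminium tray 250 x 150 mm with lips 9 mm high along both long sides (142 mm apart inside), a dark wooden stop bar 22 mm high across one end, and no lip at the other end. Its floor is 4 mm above the shelf. The point lies on the floor at the foot of the stop's inner face, on the tray's centre line; x runs along the tray away from the stop (240 mm of floor), y across it, z up.
- coaster_a_center (a point): A round coaster of the same light wood, 76 mm across and 8 mm thick, lying flat; to be left alone. The point is its centre, 4 mm up.
- coaster_b_center (a point): A round coaster of the same light wood, 60 mm across and 8 mm thick, lying flat; to be left alone. The point is its centre, 4 mm up.
- jug_center (a point): A small white plastic milk jug, 66 mm across and 75 mm high, its handle reaching 53 mm from its axis towards its +y; to be left alone. The point is on its axis, 37.5 mm up.
Things that resemble listed ones, but are neither listed nor needed, are in the scene too. What is shaped like the part that bears lid_medium_center but pink or purple is not meant.

How it is judged:
By the outcome, as a careful person would: the job done as asked, in the order asked, and still so for the second after the job is handed in, with the robot touching nothing.
It also fails if it takes over 96 s, if anything falls off the work surface, if the arm or the gripper's body presses on something with over 40 N, if the wrist force passes 120 N, or if a joint passes its speed limit or range.

ROBOT

A 6-joint arm with a two-finger parallel gripper is mounted at the origin on the work surface. World frame = base frame: x ahead of the robot, y to its left, z up, the work surface at z = 0. Lengths are in m, angles in rad, forces in N, time in s.
With the tool pointing down it reaches from about 0.325 to 0.775 m from the base axis. Payload 9.3 kg.
Tool frame: the origin (TCP) lies at the very end of the fingers, on their centre line; the grasp point (between the pads) lies 19 mm behind it; z points along the fingers, y is the direction in which the jaws open and shut (so a half turn about z gives the same grasp; the last joint's range is limited). The gripper opens to 85 mm and grips with 20 to 120 N. Pads are 22 mm wide; open, the fingers measure 114 mm over their backs; the gripper's body (76 mm by 85 mm) begins 54 mm behind the grasp point. The pads swing forward as they close: fully open they stand 13 mm farther back than shut.
Start: joints at [1.002, 0.259, 0.021, 1.334, 0, 1.418], TCP at [0.222, 0.503, 0.192] pointing down, gripper open.
Joint ranges: [-3.04, 3.04], [-0.91, 1.82], [-1.04, 1.36], [-1.92, 1.95], [-1.52, 1.45], [-3.14, 3.14]. Speed limits (rad/s): [2.22, 2.22, 2.79, 3.14, 3.14, 3.14].

INTERFACE

Orientations are given as a unit quaternion [x, y, z, w].
In Python, from bench import manip, optics gives the robot as it stands.
- The arm moves only by the shell command python3 -m pendant 'ROWS' [FORCE]. ROWS is JSON, a list of rows, each a list of 7 numbers: the opening in per cent of the stroke, from 0 (shut) to 100 (fully open), then the shift along the tool's x, y, z in m, then the turn, a rotation vector about the tool's x, y, z in degrees. A call has 1 to 10 rows; each row shifts and turns the commanded pose from where the row before left it, along the tool's axes as they then stand; what a row does not reach is not made up. A row lasts 1/12 s, in which the tool goes at most 41.7 mm and 7.16 degrees, less where a joint would pass 70% of its speed; a pose out of reach is approached as far as the arm can. A call with a gripper value outside its range is refused whole. The fingers move at their own pace and stop on an object; FORCE is the grip in N (left out, the last holds). Time passes only in rows, so rows that do not move let the fingers close. It gives the time, the measured TCP pose, the force and the opening at its end, in the units of the state.
- manip.get_obs(): the state, without advancing time (a new reading comes with each control period).
- optics.read_camera(name): name is "scene" or "top"; returns (picture, depth): 420x560x3 uint8, red, green, blue; 420x560 float32, m along the optical axis (not along the pixel's ray), 0 where there is no reading.
- optics.camera_model(name): a dict with "intrinsics" (3x3 intrinsics, pixels), "position" and "orientation" of the camera in the world. Camera axes: x right, y down, z forward; pixel columns grow to the right and rows downward; lengths in m; the calibration is good to about 2 mm. A picture is of the moment at which its call begins. camera_model takes no time and is no camera call.
- manip.sign_off(): hands the job in, once; it reports no verdict.
Trained networks look in the newest picture that a camera, given by its name, has taken for a name from the list of things; names that differ only in an ending like _2 or _b are one class to them, and where a whole thing is asked for, a point or a joint stands for the part that bears it (a point fixed in the world has none). Each returns a list of dicts, best first, with "score" (0 to 1); they miss things now and then, are a little off and sometimes report something else, mostly with a low value. They report only what shows in the picture. A call takes as long as a camera call. They do not tell look-alikes from the thing itself.
- optics.trace(camera, thing): "pixels" (420x560 bool, what is visible of it) and "bbox" ([left, top, right, bottom] in pixels, round what is visible of it).
The state is a dict: "t": time; "joints": joint angles; "qd": joint speeds; "effort": joint torques, N m; "position": TCP position; "eef_rot": TCP orientation; "contact_force": force on the tool from outside, world axes, zero at the start; "torque": the same for the moment, N m; "grip_width": finger opening in m.
Only numpy, scipy, OpenCV 4.12 (cv2) and the standard library are available. Lean on these libraries where they do the work, as an engineer would, in place of code of your own. Each camera call takes 0.05 s, during which the arm holds its last target. There are 200 camera calls.

## Working session

There is one attempt and no reset: what is moved stays moved. The work goes in short steps, Python scripts to look and compute and a shell command to move; the robot and the scene stay as the last step left them, time stands still between calls to the robot, and variables do not carry over. Pictures are saved under pics/ and viewed, on a budget of 14 in all, crops included, one or two more only if the job needs it, and the job is handed in when it is done.

```bash
mkdir -p pics
cat > h.py <<'E'
import numpy as np,cv2
from bench import manip,optics
from scipy.spatial.transform import Rotation as R
def cam(n):
    m=optics.camera_model(n); return np.array(m["intrinsics"]),np.array(m["position"]),m["orientation"]
def rot(o):
    o=np.array(o); return o if o.shape==(3,3) else R.from_quat(o).as_matrix()
def cloud(n,d):
    K,p,o=cam(n); v,u=np.indices(d.shape)
    c=np.stack([(u-K[0,2])/K[0,0]*d,(v-K[1,2])/K[1,1]*d,d],-1)
    return c@rot(o).T+p
def proj(n,P):
    K,p,o=cam(n); c=(np.atleast_2d(P)-p)@rot(o); q=c@K.T; return q[:,:2]/q[:,2:]
E
python3 - <<'E'
from h import *
for n in("scene","top"):
    im,d=optics.read_camera(n); cv2.imwrite(f"pics/{n}0.png",im[...,::-1]); np.save(n+"0.npy",d)
    print(n,cam(n))
    P=cloud(n,d)
    for t in["lid_large_center","lid_medium_center","lid_small_center","coaster_a_center","coaster_b_center","jug_center","tray_start"]:
        for r in optics.trace(n,t):
            m=r["pixels"]&(d>0); q=P[m]
            if len(q)<20: continue
            rc=cv2.minAreaRect(q[:,:2].astype(np.float32)*1000)
            print(t,round(r["score"],2),r["bbox"],np.round(np.median(q,0),3),np.round(rc[0]),np.round(rc[1]),round(rc[2],1))
s=manip.get_obs();print(s)
E
```

```text
scene (array([[392.1948608 ,   0.        , 274.65204163],
       [  0.        , 392.1948608 , 208.20638339],
       [  0.        ,   0.        ,   1.        ]]), array([ 1.08890497, -0.41722427,  0.7923924 ]), array([ 0.82644214,  0.41318208, -0.17951744, -0.33770913]))
lid_large_center 0.8 [139.2, 260.3, 169.7, 295.2] [ 0.459 -0.338  0.007] [ 451. -336.] [ 62. 108.] 80.4
lid_medium_center 0.92 [237.3, 183.2, 267.2, 203.8] [0.358 0.022 0.007] [354.  23.] [80. 57.] 76.6
lid_medium_center 0.92 [167.8, 212.5, 198.6, 235.8] [ 0.341 -0.202  0.007] [ 335. -198.] [56. 88.] 21.8
lid_medium_center 0.92 [114.1, 229.2, 147.5, 256.4] [ 0.324 -0.338  0.007] [ 316. -336.] [84. 63.] 88.7
lid_medium_center 0.8 [223.7, 210.9, 244.5, 235.2] [ 0.439 -0.086  0.007] [432. -83.] [52. 97.] 68.8
lid_medium_center 0.71 [276.5, 155.3, 303.6, 177.7] [0.327 0.187 0.007] [323. 190.] [50. 94.] 25.8
lid_small_center 0.71 [216.7, 278.2, 243.9, 302.8] [ 0.604 -0.206  0.007] [ 602. -205.] [64. 41.] 14.9
coaster_a_center 0.73 [162.1, 304.7, 200.8, 334.1] [ 0.601 -0.336  0.007] [ 599. -335.] [75. 73.] 12.2
coaster_b_ce
[... 1606 characters left out ...]
.196 0.005] [575. 196.] [153. 249.] 38.9
{'t': 0.8, 'joints': array([ 1.00243477e+00,  2.58590121e-01,  2.15117836e-02,  1.33368129e+00,
       -1.99017849e-05,  1.41820966e+00]), 'qd': array([0.00138094, 0.00049357, 0.00059914, 0.00202036, 0.00058751,
       0.00102197]), 'effort': array([ 2.90047115e-03, -5.55312252e+01,  3.44719219e+01,  9.13796994e-04,
       -1.45309889e-05, -3.09863742e-05]), 'position': array([0.22215311, 0.50314811, 0.19158874]), 'eef_rot': array([2.06393296e-01, 9.78469114e-01, 1.36616828e-05, 1.57840589e-05]), 'contact_force': array([-0.22437036, -0.60289858,  0.08335626]), 'torque': array([ 0.01031488, -0.00150647, -0.07607064]), 'grip_width': 0.08506927927335592}
```

View pics/top0.png

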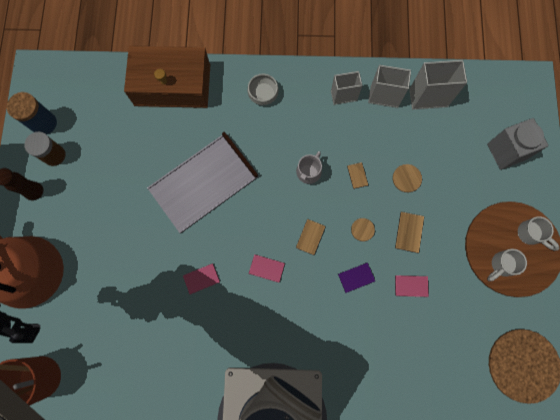

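View pics/scene0.png

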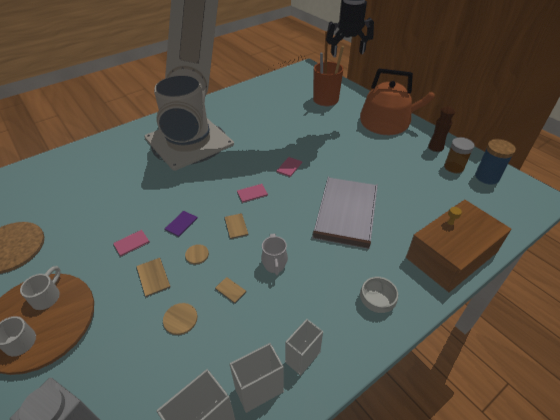

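Top picture: plain-wood oblongs are at (410,232) large, (311,237) medium and (358,175) small. Their look-alikes are pink plates at (201,278), (267,268) and (411,286), a purple one at (357,277), and round coasters at (407,178) and (363,229). I choose the three wooden oblongs. The tray is at (203,183), with its dark stop at the right end (~(238,156)).

```bash
cat >> h.py <<'E'
def onplane(n,px,z):
    K,p,o=cam(n); px=np.atleast_2d(px).astype(float)
    r=np.c_[(px[:,0]-K[0,2])/K[0,0],(px[:,1]-K[1,2])/K[1,1],np.ones(len(px))]@rot(o).T
    return p+r*((z-p[2])/r[:,2])[:,None]
def rect(xy):
    rc=cv2.minAreaRect((xy*1000).astype(np.float32)); b=cv2.boxPoints(rc)
    e=[b[1]-b[0],b[2]-b[1]]; L=max(e,key=np.linalg.norm)
    return np.round(rc[0],1),np.round(sorted(rc[1])[::-1],1),round(np.degrees(np.arctan2(L[1],L[0]))%180,1)
def maskrect(n,m,z):
    v,u=np.nonzero(m); c=np.r_[[np.c_[u+a,v+b] for a in(-.5,.5) for b in(-.5,.5)]].reshape(-1,2)
    w=onplane(n,np.c_[u,v],z)[:,:2]; C=w.mean(0); ev,E=np.linalg.eigh(np.cov((w-C).T)); l=E[:,1]
    return np.round(C*1000,1),np.round(np.sqrt(12*ev[::-1])*1000,1),round(np.degrees(np.arctan2(l[1],l[0]))%180,1)
E
python3 - <<'E'
from h import *
tgt={"lid_large_center":(.457,-.339),"lid_medium_center":(.438,-.086),"lid_small_center":(.603,-.207),"tray_start":(.575,.196)}
for n in("scene","top"):
    im,d=optics.read_camera(n)
    for t,c in tgt.items():
        for r in optics.trace(n,t):
            z=.008 if t[0]=='l' else .006
            x=maskrect(n,r["pixels"],z)
            if np.linalg.norm(x[0]/1000-c)<.04: print(n,t,round(r["score"],2),*x)
    P=cloud(n,d); a=np.radians(38.8); 
    # stop bar: height 18..32mm near tray
    q=P[(d>0)&(P[...,2]>.016)&(P[...,2]<.034)&(np.hypot(P[...,0]-.575,P[...,1]-.196)<.17)]
    print("stop",rect(q[:,:2]),len(q)); 
    f=P[(d>0)&(P[...,2]>0.001)&(P[...,2]<.03)&(np.hypot(P[...,0]-.575,P[...,1]-.196)<.06)]; print("floor z",np.median(f[:,2]))
    t=P[(d>0)&(np.hypot(P[...,0]-.5,P[...,1]+.15)<.04)]; print("table z",np.median(t[:,2]))
    if n=="top": cv2.imwrite("pics/crop1.png",cv2.resize(im[130:300,140:440,::-1],None,fx=2.6,fy=2.6,interpolation=cv2.INTER_CUBIC))
E
```

```text
scene lid_large_center 0.7 [ 459.8 -336.8] [101.1  61.8] 173.7
scene lid_medium_center 0.84 [440.8 -87. ] [84.7 50.2] 159.1
scene lid_small_center 0.84 [ 605.6 -205.9] [66.4 41.1] 15.6
scene tray_start 0.8 [583.7 187.2] [253.8 152.5] 127.2
stop (array([648.7, 104.6]), array([148.1,  14.5]), np.float32(38.5)) 224
floor z 0.0031998222922995923
table z -0.0007934136143573634
top lid_large_center 0.9 [ 457.1 -338.3] [96.  60.6] 170.5
top lid_medium_center 0.69 [437.2 -86.7] [80.  50.4] 160.2
top lid_small_center 0.62 [ 600.9 -206.6] [64.4 39.5] 13.3
top tray_start 0.58 [574.  195.4] [251.8 152.4] 128.9
stop (array([650.1, 102.8]), array([150.9,  10.7]), np.float32(38.9)) 223
floor z 0.004507558882277274
table z 0.0009960950615489628
```

View pics/crop1.png

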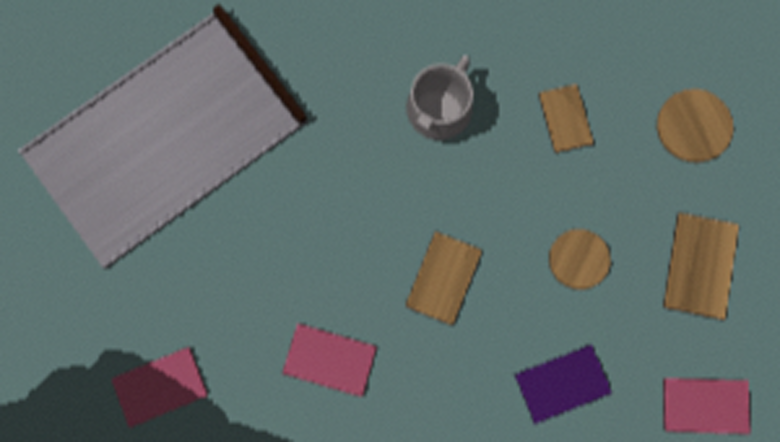

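```bash
cat >> h.py <<'E'
def go(pos,az,pitch=0):
    "shift in present tool axes (mm), then turn rotvec (deg). pitch>0: tool x end lowered"
    s=manip.get_obs(); A=R.from_quat(s["eef_rot"]); a=np.radians(az)
    B=R.from_matrix(np.c_[[np.cos(a),np.sin(a),0],[np.sin(a),-np.cos(a),0],[0,0,-1.]])
    B=B*R.from_rotvec([0,-pitch,0],degrees=True)
    d=np.array(pos)-s["position"]
    print("t",round(s["t"],2),"pos",np.round(s["position"]*1000,1),"F",np.round(s["contact_force"],1),"w",round(s["grip_width"]*1000,1),"az",round(np.degrees(np.arctan2(*A.as_matrix()[[1,0],0])),1),"j6",round(s["joints"][5],2))
    print("shift mm",np.round(A.inv().apply(d)*1000,1),"turn",np.round((A.inv()*B).as_rotvec(degrees=True),2), "shift if turned first",np.round(B.inv().apply(d)*1000,1))
E
python3 -c "
from h import *
go((.47,.1,.15),171.5)
go((.4575,-.3383,.08),171.5)"
```

```text
t 1.3 pos [222.2 503.1 191.6] F [ 0.3  0.2 -0. ] w 85.4 az 156.2 j6 1.42
shift mm [-389.5 -268.7   41.6] turn [ -0.     0.   -15.33] shift if turned first [-304.7 -362.1   41.6]
t 1.3 pos [222.2 503.1 191.6] F [ 0.3  0.2 -0. ] w 85.4 az 156.2 j6 1.42
shift mm [-555.2 -674.7  111.6] turn [ -0.     0.   -15.33] shift if turned first [-357.1 -797.4  111.6]
```

```bash
python3 -m pendant '[[85,0,0,0,0,0,-5.1],[85,0,0,0,0,0,-5.1],[85,0,0,0,0,0,-5.1],[85,-0.0234,-0.0279,0.0032,0,0,0],[85,-0.0234,-0.0279,0.0032,0,0,0],[85,-0.0234,-0.0279,0.0032,0,0,0],[85,-0.0234,-0.0279,0.0032,0,0,0],[85,-0.0234,-0.0279,0.0032,0,0,0],[85,-0.0234,-0.0279,0.0032,0,0,0],[85,-0.0234,-0.0279,0.0032,0,0,0]]' 40
python3 -m pendant '[[85,-0.0234,-0.0279,0.0032,0,0,0],[85,-0.0234,-0.0279,0.0032,0,0,0],[85,-0.0234,-0.0279,0.0032,0,0,0],[85,-0.0234,-0.0279,0.0032,0,0,0],[85,-0.0234,-0.0279,0.0032,0,0,0],[85,-0.0234,-0.0279,0.0032,0,0,0],[85,-0.0044,-0.0363,0.0058,0,0,0],[85,-0.0044,-0.0363,0.0058,0,0,0],[85,-0.0044,-0.0363,0.0058,0,0,0],[85,-0.0044,-0.0363,0.0058,0,0,0]]'
python3 -m pendant '[[85,-0.0044,-0.0363,0.0058,0,0,0],[85,-0.0044,-0.0363,0.0058,0,0,0],[85,-0.0044,-0.0363,0.0058,0,0,0],[85,-0.0044,-0.0363,0.0058,0,0,0],[85,-0.0044,-0.0363,0.0058,0,0,0],[85,-0.0044,-0.0363,0.0058,0,0,0],[85,-0.0044,-0.0363,0.0058,0,0,0],[85,-0.0044,-0.0363,0.0058,0,0,0],[85,0,0,0,0,0,0],[85,0,0,0,0,0,0]]'
python3 -c "
from h import *
go((.4575,-.3383,.03),171.5)"
```

```text
t: 2.13
position: [0.3558, 0.2842, 0.1693]
eef_rot: [0.074, 0.997, 0.0, 0.0]
contact_force: [-0.0, 1.1, -0.8]
grip_width: 0.0727
t: 2.97
position: [0.4648, -0.0486, 0.1266]
eef_rot: [0.074, 0.997, -0.0, 0.0]
contact_force: [0.2, 0.3, -0.2]
grip_width: 0.0726
t: 3.8
position: [0.4562, -0.341, 0.0795]
eef_rot: [0.076, 0.997, 0.0, -0.0]
contact_force: [-0.5, 0.8, 0.8]
grip_width: 0.0724
t 3.8 pos [ 456.2 -341.    79.5] F [-0.5  0.8  0.8] w 72.4 az 171.3 j6 -0.64
shift mm [-0.9  2.8 49.5] turn [ 0.04 -0.06 -0.2 ] shift if turned first [-0.9  2.8 49.5]
```

```bash
python3 -m pendant '[[83,-0.0009,0.0028,0.02,0,0,0],[83,0,0,0.02,0,0,0],[83,0,0,0.02,0,0,0],[83,0,0,0.01,0,0,0],[83,0,0,0.005,0,0,0],[83,0,0,0,0,0,0]]'
python3 - <<'E'
from h import *
im,d=optics.read_camera("scene"); cv2.imwrite("pics/c2.png",cv2.resize(im[220:330,90:230,::-1],None,fx=5,fy=5,interpolation=cv2.INTER_CUBIC))
go((.4575,-.3383,.002),171.5)
E
```

```text
t: 4.3
position: [0.4581, -0.3358, 0.005]
eef_rot: [0.074, 0.997, 0.0, -0.0]
contact_force: [0.6, 0.1, 0.9]
grip_width: 0.0703
t 4.35 pos [ 458.4 -336.3    5.8] F [-0.3 -0.6 -0.1] w 70.8 az 171.5 j6 -0.63
shift mm [ 0.6 -2.2  3.8] turn [0.   0.   0.01] shift if turned first [ 0.6 -2.2  3.8]
```

View pics/c2.png

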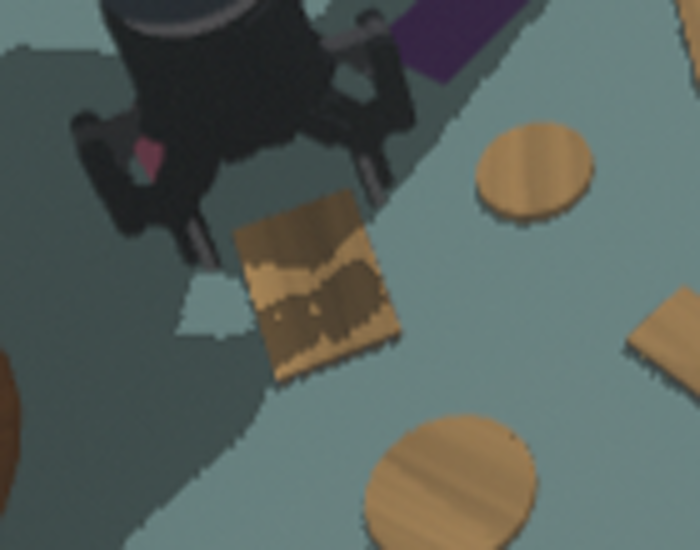

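Run:
```python
from h import *
for z in(.0,.008,.014,.02,.03): print(z,(proj("scene",[.4581,-.336,z])-[90,220])*5)
s=manip.get_obs(); A=R.from_quat(s["eef_rot"]).as_matrix()
for z in (.005,.012,.02):
  for k in(-1,1):
    for x in(-.011,.011):
      p=s["position"]+k*.0354*A[:,1]+x*A[:,0]; p[2]=z; print(z,k,x,(proj("scene",p)-[90,220])*5)
print((proj("scene",[.4581,-.336,.008])))
```

```text
0.0 [[317.88912299 290.52411812]]
0.008 [[313.99698035 280.95310301]]
0.014 [[311.04734921 273.69978093]]
0.02 [[308.07116191 266.38115563]]
0.03 [[303.05085463 254.03591517]]
0.005 -1 -0.011 [[248.63699384 331.73394477]]
0.005 -1 0.011 [[237.17319962 297.87823736]]
0.005 1 -0.011 [[392.64105632 272.7806324 ]]
0.005 1 0.011 [[379.39050201 240.55633273]]
0.012 -1 -0.011 [[244.78427064 323.38607705]]
0.012 -1 0.011 [[233.31690349 289.47532184]]
0.012 1 -0.011 [[389.62858411 264.325057  ]]
0.012 1 0.011 [[376.35333774 232.05690413]]
0.02 -1 -0.011 [[240.33061045 313.73613226]]
0.02 -1 0.011 [[228.85986048 279.76337167]]
0.02 1 -0.011 [[386.14718145 254.55326139]]
0.02 1 0.011 [[372.84396038 222.2359989 ]]
[[152.79939607 276.1906206 ]]
```

Run:
```python
from h import *
im,d=optics.read_camera("scene"); P=cloud("scene",d)
s=manip.get_obs(); A=R.from_quat(s["eef_rot"]).as_matrix()
L=(P-s["position"])@A*1000
m=(d>0)&(P[...,2]>.013)&(abs(L[...,1])<70)&(abs(L[...,0])<40)&(L[...,2]>-60)
q=L[m]; q=q[np.argsort(-q[:,2])]
print(np.round(q[:30]))
print(manip.get_obs()["joints"])
```

```text
[[ -8.  36. -49.]
 [ -8. -36. -50.]
 [ -5.  35. -50.]
 [ -7.  39. -50.]
 [ -9. -41. -51.]
 [ -7. -38. -51.]
 [  4. -36. -51.]
 [ -9.  41. -51.]
 [ -3. -44. -52.]
 [ -6. -38. -53.]
 [ -9. -40. -54.]
 [ 11. -35. -54.]
 [ -9.  37. -54.]
 [ -8. -42. -54.]
 [ -9. -35. -54.]
 [ -4.  46. -55.]
 [ -8.  40. -55.]
 [  8.  35. -55.]
 [ -7.  38. -55.]
 [ -7. -41. -56.]
 [ -5. -45. -56.]
 [ -7.  41. -57.]
 [ -5.  44. -57.]
 [ -9. -39. -57.]
 [ -4.  47. -57.]
 [ -8.  36. -58.]
 [ -7. -39. -58.]
 [ -8. -36. -59.]
 [ -7.  39. -59.]
 [ -5. -43. -59.]]
[-7.80608474e-01  4.05223102e-01 -2.58819407e-01  9.05693198e-01
  5.34483033e-05 -6.32304423e-01]
```

Run:
```python
from h import *
im,d=optics.read_camera("scene"); P=cloud("scene",d)
s=manip.get_obs(); A=R.from_quat(s["eef_rot"]).as_matrix()
L=(P-s["position"])@A*1000
m=(d>0)&(P[...,2]>.02)&(abs(L[...,1])<20)&(abs(L[...,0])<60)
print("body lowest",np.sort(np.round(L[m][:,2]))[-8:])
d0=np.load("scene0.npy"); P=cloud("scene",d0); A=R.from_quat([2.06393296e-01, 9.78469114e-01,0,0]).as_matrix()
L=(P-[0.22215311, 0.50314811, 0.19158874])@A*1000
m=(d0>0)&(abs(L[...,1])<70)&(abs(L[...,0])<40)&(L[...,2]>-150)&(L[...,2]<120)
q=L[m]; q=q[np.argsort(-q[:,2])]; print(np.round(q[:12]))
print(s["position"],s["contact_force"])
```

```text
body lowest [-114. -114. -113. -113. -113. -112. -112. -111.]
[[ -6.  44. -51.]
 [  7.  42. -53.]
 [ -2.  42. -53.]
 [ -9. -49. -54.]
 [ -3. -50. -54.]
 [ 11.  43. -54.]
 [  1.  42. -55.]
 [-10.  42. -57.]
 [-11.  45. -57.]
 [ -9. -49. -57.]
 [-13.  47. -57.]
 [-12. -47. -58.]]
[ 0.4588042  -0.3368881   0.00651253] [0.2239647  0.11892721 0.43942845]
```

The camera shows the finger tips about 40 mm higher than the reported TCP implies. The body's underside gives the same 40 mm, both now and at the start. I'll trust the camera and descend by steps, measuring as I go.

```bash
cat >> h.py <<'E'
def tips(n="scene",zmin=.0135,save=None):
    im,d=optics.read_camera(n); P=cloud(n,d); s=manip.get_obs(); A=R.from_quat(s["eef_rot"]).as_matrix()
    L=(P-s["position"])@A*1000; w=s["grip_width"]*500
    o=(d>0)&(abs(L[...,0])<25)&(P[...,2]>zmin)&(L[...,2]>-90)
    for k in(-1,1):
        m=o&(k*L[...,1]>w-6)&(k*L[...,1]<w+25)
        q=L[m]; q=q[np.argsort(-q[:,2])][:6]; print("tip",k,"tool mm",np.round(np.median(q,0),1),"world z",np.round(np.sort(P[m][:,2])[:4]*1000,1))
    if save: cv2.imwrite(save,im[...,::-1])
    return im
E
python3 -m pendant '[[83,0,-0.002,0.015,0,0,0],[83,0,0,0.012,0,0,0],[83,0,0,0.008,0,0,0],[83,0,0,0,0,0,0]]'
python3 -c "
from h import *
tips()
go((.4575,-.3383,.002),171.5)"
```

```text
t: 4.78
position: [0.4575, -0.3382, -0.0304]
eef_rot: [0.074, 0.997, 0.0, -0.0]
contact_force: [-0.5, 0.7, -0.3]
grip_width: 0.0712
tip -1 tool mm [ -7.9 -39.2 -52.2] world z [19.7 20.3 22.5 22.7]
tip 1 tool mm [ -8.2  38.4 -51.6] world z [20.6 21.3 21.9 22.1]
t 4.83 pos [ 457.8 -338.5  -29.6] F [-0.5 -0.5  1.3] w 70.8 az 171.5 j6 -0.64
shift mm [  0.3   0.1 -31.6] turn [ 0.02 -0.02 -0.03] shift if turned first [  0.3   0.1 -31.6]
```

```bash
python3 -m pendant '[[80,0,0,0.008,0,0,0],[80,0,0,0.004,0,0,0],[80,0,0,0.002,0,0,0],[80,0,0,0,0,0,0]]'
python3 -c "
from h import *
tips(zmin=.0)"
python3 -m pendant '[[50,0,0,0,0,0,0],[50,0,0,0,0,0,0],[50,0,0,0,0,0,0],[50,0,0,0,0,0,0],[50,0,0,0,0,0,0]]' 40
```

```text
t: 5.17
position: [0.4577, -0.3384, -0.044]
eef_rot: [0.074, 0.997, 0.0, -0.0]
contact_force: [1.2, 0.2, -0.1]
grip_width: 0.0684
tip -1 tool mm [  0.5 -51.6 -43.8] world z [0.  0.  0.1 0.1]
tip 1 tool mm [ -5.4  47.3 -43.7] world z [0. 0. 0. 0.]
t: 5.63
position: [0.4581, -0.3388, -0.0431]
eef_rot: [0.074, 0.997, -0.0, 0.0]
contact_force: [-1.3, 1.8, 6.0]
grip_width: 0.0586
```

```bash
python3 -m pendant '[[50,0,0,-0.005,0,0,0],[50,0,0,-0.015,0,0,0],[50,0,0,-0.03,0,0,0],[50,0,0,-0.03,0,0,0],[50,0,0,-0.03,0,0,0],[50,0,0,0,0,0,0]]'
python3 -c "
from h import *
im=tips()
cv2.imwrite('pics/c3.png',cv2.resize(im[180:320,80:240,::-1],None,fx=4,fy=4,interpolation=cv2.INTER_CUBIC))
go((.6138,.1472,.08),129)"
```

```text
t: 6.13
position: [0.46, -0.3405, 0.0722]
eef_rot: [0.074, 0.997, -0.003, 0.003]
contact_force: [0.2, -0.3, -0.4]
grip_width: 0.0584
tip -1 tool mm [ -8.9 -26.5 -50.3] world z [119.2 119.3 119.7 120.3]
tip 1 tool mm [-16.1  27.8 -51. ] world z [117.2 119.1 119.7 121.2]
t 6.18 pos [ 459.2 -339.9   69.6] F [-1.2 -0.1 -0.3] w 58.5 az 171.5 j6 -0.64
shift mm [-80.8 504.6 -11.8] turn [-0.09  0.32 42.48] shift if turned first [281.3 426.6 -10.4]
```

View pics/c3.png

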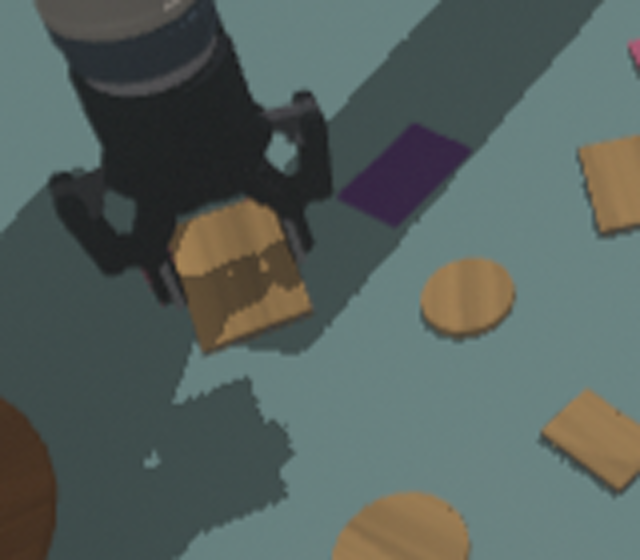

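```bash
python3 -m pendant '[[50,0,0,-0.02,0,0,0],[50,0,0,0,0,0,6.0],[50,0,0,0,0,0,6.0],[50,0,0,0,0,0,6.0],[50,0,0,0,0,0,6.0],[50,0,0,0,0,0,6.0],[50,0,0,0,0,0,6.0],[50,0,0,0,0,0,6.48]]'
python3 -m pendant '[[50,0.02,0.03,0,0,0,0],[50,0.02,0.03,0,0,0,0],[50,0.02,0.03,0,0,0,0],[50,0.02,0.03,0,0,0,0],[50,0.02,0.03,0,0,0,0],[50,0.02,0.03,0,0,0,0],[50,0.02,0.03,0,0,0,0],[50,0.02,0.03,0,0,0,0],[50,0.02,0.03,0,0,0,0]]'
python3 -m pendant '[[50,0.02,0.03,0,0,0,0],[50,0.02,0.03,0,0,0,0],[50,0.02,0.03,0,0,0,0],[50,0.02,0.03,0,0,0,0],[50,0.02,0.03,0,0,0,0],[50,0,0,0,0,0,0],[50,0,0,0,0,0,0]]'
cat >> h.py <<'E'
def held(n,size,save=None,xo=0):
    "plate held: tool-frame centre (mm), plane tilt, from wood-coloured pixels"
    im,d=optics.read_camera(n); P=cloud(n,d); s=manip.get_obs(); A=R.from_quat(s["eef_rot"]).as_matrix()
    L=(P-s["position"])@A*1000; h=cv2.cvtColor(im,cv2.COLOR_RGB2HSV)
    m=(d>0)&(abs(L[...,0]-xo)<size[0]/2+15)&(abs(L[...,1])<size[1]/2+5)&(L[...,2]>-85)&(L[...,2]<-35)&(h[...,0]>8)&(h[...,0]<25)&(h[...,1]>90)
    q=L[m]; x=np.c_[q[:,:2],np.ones(len(q))]; c,*_=np.linalg.lstsq(x,q[:,2],rcond=None)
    r=q[:,2]-x@c; k=abs(r)<4; c,*_=np.linalg.lstsq(x[k],q[k,2],rcond=None)
    print(n,k.sum(),"slope deg x,y",np.round(np.degrees(np.arctan(c[:2])),1),"z0",round(c[2],1),"x rng",np.round(np.percentile(q[k,0],[0.5,99.5]),1),"y rng",np.round(np.percentile(q[k,1],[.5,99.5]),1))
    if save: cv2.imwrite(save,im[...,::-1])
E
python3 -c "
from h import *
held('scene',(96,60),'pics/c4.png'); held('top',(96,60))
go((.6138,.1472,.04),129)"
```

```text
t: 6.85
position: [0.4574, -0.3381, 0.0851]
eef_rot: [0.433, 0.901, 0.0, -0.001]
contact_force: [-0.4, 0.3, -1.4]
grip_width: 0.0584
t: 7.6
position: [0.5541, -0.0269, 0.0853]
eef_rot: [0.431, 0.903, -0.0, -0.001]
contact_force: [0.7, -0.9, -0.7]
grip_width: 0.0583
t: 8.18
position: [0.6075, 0.1451, 0.0847]
eef_rot: [0.429, 0.903, -0.001, -0.001]
contact_force: [-1.0, -0.2, -0.6]
grip_width: 0.0586
scene 599 slope deg x,y [0.1 0. ] z0 -49.9 x rng [-44.3  49.5] y rng [-29.4  28.2]
top 145 slope deg x,y [-0.1 -0.1] z0 -50.9 x rng [-45.4 -20.5] y rng [-32.6  16.4]
t 8.28 pos [607.4 143.   85.3] F [ 0.5 -0.6 -0.4] w 58.3 az 129.0 j6 0.99
shift mm [-0.8  7.8 45.3] turn [-0.11 -0.05  0.01] shift if turned first [-0.7  7.7 45.3]
```

View pics/c4.png

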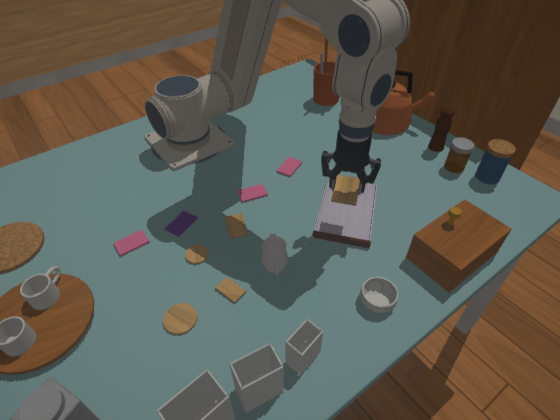

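```bash
python3 -c "
from h import *
go((.6144,.1464,-.03),129)"
python3 -m pendant '[[50,-0.0016,0.0075,0.015,0,0,0],[50,0,0,0.03,0,0,0],[50,0,0,0.03,0,0,0],[50,0,0,0.025,0,0,0],[50,0,0,0.01,0,0,0],[50,0,0,0.005,0,0,0],[50,0,0,0,0,0,0]]'
python3 -c "
from h import *
held('scene',(96,60));
go((.6144,.1464,-.038),129)"
```

```text
t 8.28 pos [607.4 143.   85.3] F [ 0.5 -0.6 -0.4] w 58.3 az 129.0 j6 0.99
shift mm [ -1.8   7.9 115.3] turn [-0.11 -0.05  0.01] shift if turned first [ -1.7   7.6 115.3]
t: 8.87
position: [0.6147, 0.1458, -0.029]
eef_rot: [0.431, 0.902, -0.0, -0.0]
contact_force: [0.5, -0.9, 0.2]
grip_width: 0.0589
scene 576 slope deg x,y [-0.  0.] z0 -48.8 x rng [-55.5  48.8] y rng [-31.2  30.1]
t 8.92 pos [615.4 146.1 -27.9] F [1.3 0.5 0.3] w 58.4 az 128.9 j6 0.99
shift mm [ 0.8 -0.6 10.1] turn [ 0.02  0.02 -0.06] shift if turned first [ 0.8 -0.6 10.1]
```

```bash
python3 -m pendant '[[50,0,0,0.005,0,0,0],[50,0,0,0.0025,0,0,0],[50,0,0,0,0,0,0]]'
python3 -m pendant '[[50,0,0,0.001,0,0,0],[50,0,0,0,0,0,0]]'
python3 -m pendant '[[50,0,0,0.001,0,0,0],[50,0,0,0,0,0,0]]'
```

```text
t: 9.17
position: [0.6152, 0.1468, -0.0358]
eef_rot: [0.431, 0.903, 0.0, 0.0]
contact_force: [0.2, -0.4, -0.5]
grip_width: 0.0585
t: 9.33
position: [0.6151, 0.1469, -0.0369]
eef_rot: [0.43, 0.903, 0.0, 0.0]
contact_force: [0.5, -0.1, -0.8]
grip_width: 0.0583
t: 9.5
position: [0.6149, 0.1468, -0.0381]
eef_rot: [0.43, 0.903, -0.0, 0.0]
contact_force: [-0.1, 0.8, -0.3]
grip_width: 0.0583
```

```bash
python3 -m pendant '[[50,0,0,0.001,0,0,0],[50,0,0,0,0,0,0]]' | grep -E "pos|force"
python3 -m pendant '[[50,0,0,0.001,0,0,0],[50,0,0,0,0,0,0]]'| grep -E "pos|force"
python3 -c "
from h import *
held('scene',(90,60));"
```

```text
position: [0.615, 0.1468, -0.0391]
contact_force: [1.1, 0.3, 0.2]
position: [0.6151, 0.1468, -0.0391]
contact_force: [-3.9, 1.4, 9.0]
scene 494 slope deg x,y [ 0.4 -0.1] z0 -50.2 x rng [-39.9  49.1] y rng [-30.7  26.7]
```

```bash
python3 -m pendant '[[50,0,0,-0.0005,0,0,0],[80,0,0,0,0,0,0],[80,0,0,0,0,0,0],[80,0,0,0,0,0,0],[80,0,0,-0.01,0,0,0],[80,0,0,-0.03,0,0,0],[80,0,0,-0.035,0,0,0],[80,0,0,-0.035,0,0,0],[80,0,0,0,0,0,0]]'
python3 - <<'E'
from h import *
go((.4383,-.0867,.05),159.9)
u=np.array([np.cos(np.radians(129)),np.sin(np.radians(129))]); v=np.array([u[1],-u[0]])
S=np.array([646.5,106.8])
for n in("scene","top"):
    im,d=optics.read_camera(n)
    for t in("lid_large_center","lid_medium_center"):
        for r in optics.trace(n,t):
            x=maskrect(n,r["pixels"],.012 if "large" in t else .008); print(n,t,round(r["score"],2),*x,"s,l",np.round([(x[0]-S)@u,(x[0]-S)@v],1))
    cv2.imwrite(f"pics/{n}5.png",im[...,::-1])
E
```

```text
t: 10.63
position: [0.6183, 0.1472, 0.0782]
eef_rot: [0.43, 0.903, 0.003, 0.004]
contact_force: [1.5, 0.1, 0.9]
grip_width: 0.0687
t 10.63 pos [618.3 147.2  78.2] F [1.5 0.1 0.9] w 68.7 az 129.0 j6 0.99
shift mm [ -68.3 -287.3   26.1] turn [  0.4    0.45 -30.9 ] shift if turned first [  88.7 -281.5   28.2]
scene lid_large_center 0.89 [613.5 147.7] [86.1 58.5] 125.8 s,l [52.6  0.1]
scene lid_medium_center 0.83 [441.5 -86.9] [84.4 50.7] 159.6 s,l [ -21.5 -281.2]
scene lid_medium_center 0.79 [ 323.5 -338.1] [79.8 55.8] 91.3 s,l [-142.5 -531. ]
scene lid_medium_center 0.6 [327.8 184.2] [86.8 52.3] 115.3 s,l [ 260.7 -199. ]
scene lid_medium_center 0.59 [ 341.4 -201.3] [79.5 52.9] 112.0 s,l [ -47.4 -431. ]
top lid_large_center 0.72 [624.1 114.1] [68.6 34.6] 0.2 s,l [ 19.8 -12.8]
top lid_medium_center 0.98 [355.8  22.3] [82.5 52.2] 73.3 s,l [ 117.3 -279.1]
top lid_medium_center 0.96 [437.5 -87. ] [79.4 48.4] 158.7 s,l [ -19.1 -284.4]
top lid_medium_center 0.71 [ 322.5 -338.4] [80.2 47.9] 88.9 s,l [-142.1 -532. ]
top lid_medium_center 0.57 [ 338.4 -202.2] [81.1 50.7] 111.0 s,l [ -46.2 -433.9]
top lid_medium_center 0.49 [617.5 -81.1] [71.9 58.1] 167.8 s,l [-127.8 -140.8]
```

View pics/scene5.png

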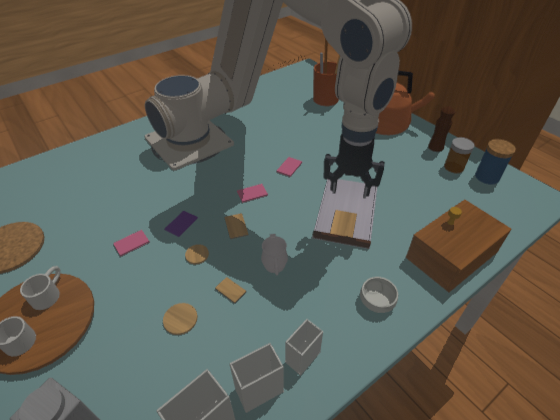

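```bash
python3 -m pendant '[[74,0,0,0,0,0,-6.2],[74,0,0,0,0,0,-6.2],[74,0,0,0,0,0,-6.2],[74,0,0,0,0,0,-6.2],[74,0,0,0,0,0,-6.1]]' | head -2
python3 -m pendant '[[74,0.0098,-0.0312,0.0053,0,0,0],[74,0.0098,-0.0312,0.0053,0,0,0],[74,0.0098,-0.0312,0.0053,0,0,0],[74,0.0098,-0.0312,0.0053,0,0,0],[74,0.0098,-0.0312,0.0053,0,0,0],[74,0.0098,-0.0312,0.0053,0,0,0],[74,0.0098,-0.0312,0.0053,0,0,0],[74,0.0098,-0.0312,0.0053,0,0,0],[74,0.0098,-0.0312,0.0053,0,0,0],[74,0,0,0,0,0,0]]'
python3 - <<'E'
from h import *
go((.4374,-.0869,-.03),159.7)
u=np.array([np.cos(np.radians(129)),np.sin(np.radians(129))]); v=np.array([u[1],-u[0]])
S=np.array([646.5,106.8])
for n in("scene","top"):
    im,d=optics.read_camera(n)
    for r in optics.trace(n,"lid_large_center"):
        x=maskrect(n,r["pixels"],.012); print(n,round(r["score"],2),*x,"s,l",np.round([(x[0]-S)@u,(x[0]-S)@v],1))
E
```

```text
t: 11.35
position: [0.6143, 0.1467, 0.0691]
t: 12.18
position: [0.4315, -0.089, 0.0211]
eef_rot: [0.176, 0.984, -0.0, -0.002]
contact_force: [0.3, 0.6, 0.4]
grip_width: 0.0629
t 12.18 pos [431.5 -89.   21.1] F [0.3 0.6 0.4] w 62.9 az 159.7 j6 -0.04
shift mm [-5.   4.1 51. ] turn [-0.07 -0.25 -0.  ] shift if turned first [-4.8  4.  51.1]
scene 0.55 [613.4 144.7] [93.  59.7] 123.1 s,l [50.3 -1.9]
top 0.64 [613.7 144.9] [93.6 60.3] 129.1 s,l [50.3 -1.5]
```

```bash
python3 -m pendant '[[74,-0.005,0.004,0.02,0,0,0],[74,0,0,0.02,0,0,0],[74,0,0,0.011,0,0,0],[74,0,0,0.006,0,0,0],[74,0,0,0.004,0,0,0],[74,0,0,0,0,0,0]]'
python3 -c "
from h import *
go((.4374,-.0869,-.04),159.7)"
python3 -m pendant '[[45,0,0,0,0,0,0],[45,0,0,0,0,0,0],[45,0,0,0,0,0,0],[45,0,0,0,0,0,0],[45,0,0,0,0,0,0]]' 40
```

```text
t: 12.88
position: [0.4418, -0.0839, -0.0388]
eef_rot: [0.174, 0.985, 0.0, -0.0]
contact_force: [0.0, 0.2, -0.2]
grip_width: 0.063
t 12.88 pos [441.8 -83.9 -38.8] F [ 0.   0.2 -0.2] w 63.0 az 160.0 j6 -0.03
shift mm [ 3.1 -4.3  1.2] turn [ 0.   -0.05  0.27] shift if turned first [ 3.1 -4.3  1.2]
t: 13.3
position: [0.4423, -0.0845, -0.0375]
eef_rot: [0.174, 0.985, 0.0, 0.001]
contact_force: [-1.8, 3.2, 7.0]
grip_width: 0.0481
```

```bash
python3 -m pendant '[[45,0,0,-0.005,0,0,0],[45,0,0,-0.015,0,0,0],[45,0,0,-0.03,0,0,0],[45,0,0,-0.03,0,0,0],[45,0,0,-0.03,0,0,0],[45,0,0,-0.02,0,0,0],[45,0,0,0,0,0,0],[45,0,0,0,0,0,0]]'
python3 - <<'E'
from h import *
held('scene',(80,50)); held('top',(80,50))
S=np.array([646.5,106.8]);u=np.array([np.cos(np.radians(129)),np.sin(np.radians(129))])
p=(S+118*u)/1000; print(p)
go((p[0],p[1],.085),129)
E
```

```text
t: 13.97
position: [0.4423, -0.085, 0.0929]
eef_rot: [0.175, 0.985, -0.0, 0.001]
contact_force: [0.4, 0.9, -1.2]
grip_width: 0.0479
scene 388 slope deg x,y [ 0.5 -0.4] z0 -45.8 x rng [-35.6  43.2] y rng [-22.7  22.8]Traceback (most recent call last):
  File "<stdin>", line 2, in <module>
  File "h.py", line 50, in held
    print(n,k.sum(),"slope deg x,y",np.round(np.degrees(np.arctan(c[:2])),1),"z0",round(c[2],1),"x rng",np.round(np.percentile(q[k,0],[0.5,99.5]),1),"y rng",np.round(np.percentile(q[k,1],[.5,99.5]),1))
                                                                                                                 ~~~~~~~~~~~~~^^^^^^^^^^^^^^^^^^^
    return _quantile_unchecked(
        a, q, axis, out, overwrite_input, method, keepdims, weights)
    return _ureduce(a,
                    func=_quantile_ureduce_func,
    ...<5 lines>...
                    overwrite_input=overwrite_input,
                    method=method)
    r = func(a, **kwargs)
    result = _quantile(arr,
                       quantiles=q,
    ...<2 lines>...
                       out=out,
                       weights=wgt)
    slices_having_nans = np.isnan(arr[-1, ...])
                                  ~~~^^^^^^^^^
IndexError: index -1 is out of bounds for axis 0 with size 0
```

```bash
cat >> h.py <<'E'
S=np.array([646.5,106.8]);U=np.array([np.cos(np.radians(129)),np.sin(np.radians(129))]);V=np.array([U[1],-U[0]])
def place(s,l,z,off,pitch):
    a=np.radians(129)
    B=R.from_matrix(np.c_[[np.cos(a),np.sin(a),0],[np.sin(a),-np.cos(a),0],[0,0,-1.]])*R.from_rotvec([0,-pitch,0],degrees=True)
    print("x axis z",B.as_matrix()[2,0])
    go((np.r_[S+s*U+l*V,z]-B.apply(off))/1000,129,pitch)
E
python3 -c "
from h import *
place(118,-.8,80,[3.8,0,-41.8],7.6)"
```

```text
x axis z -0.13225639025712246
t 14.07 pos [441.2 -84.4  91.1] F [ 0.2 -1.1  0.3] w 47.9 az 159.9 j6 -0.03
shift mm [-33.4 305.3  52. ] turn [ 2.03 -7.46 30.85] shift if turned first [133.9 279.1  34.7]
```

```bash
python3 -m pendant '[[45,0,0,0,0,0,6.18],[45,0,0,0,0,0,6.18],[45,0,0,0,0,0,6.18],[45,0,0,0,0,0,6.18],[45,0,0,0,0,0,6.18]]' | head -2
python3 -m pendant '[[45,0.0142,0.031,0.0022,0,0,0],[45,0.0142,0.031,0.0022,0,0,0],[45,0.0142,0.031,0.0022,0,0,0],[45,0.0142,0.031,0.0022,0,0,0],[45,0.0142,0.031,0.0022,0,0,0],[45,0.0142,0.031,0.0022,0,0,0],[45,0.0142,0.031,0.0022,0,0,0],[45,0.0142,0.031,0.0022,0,0,0],[45,0.0142,0.031,0.0022,0,0,0],[45,0,0,0,0,0,0]]' |head -2
python3 -m pendant '[[45,0,0,0,0,-3.8,0],[45,0,0,0,0,-3.8,0],[45,0,0,0,0,0,0],[45,0,0,0,0,0,0]]'
python3 -c "
from h import *
place(118,-.8,50,[3.8,0,-41.8],7.6)"
```

```text
t: 14.48
position: [0.4409, -0.0843, 0.0904]
t: 15.32
position: [0.5791, 0.1948, 0.0692]
t: 15.65
position: [0.5768, 0.1909, 0.0707]
eef_rot: [0.429, 0.901, -0.029, 0.058]
contact_force: [0.2, 0.4, 0.1]
grip_width: 0.0479
x axis z -0.13225639025712246
t 15.65 pos [576.8 190.9  70.7] F [0.2 0.4 0.1] w 47.9 az 129.1 j6 1.13
shift mm [ 7.5  0.6 61.2] turn [-0.1  -0.12  0.11] shift if turned first [ 7.6  0.5 61.2]
```

```bash
python3 -m pendant '[[45,0.0075,0.0005,0.02,0,0,0],[45,0,0,0.025,0,0,0],[45,0,0,0.016,0,0,0],[45,0,0,0,0,0,0],[45,0,0,0,0,0,0],[45,0,0,0,0,0,0]]'
python3 -c "
from h import *
held('scene',(70,50),xo=3); im,d=optics.read_camera('scene')
cv2.imwrite('pics/c6.png',cv2.resize(im[130:260,280:410,::-1],None,fx=4.5,fy=4.5,interpolation=cv2.INTER_CUBIC))
place(118,-.8,25,[3.8,0,-41.8],7.6)"
```

```text
t: 16.15
position: [0.5795, 0.1898, 0.0111]
eef_rot: [0.43, 0.9, -0.028, 0.06]
contact_force: [-0.0, -0.9, 0.1]
grip_width: 0.048
scene 292 slope deg x,y [-0.1  0.5] z0 -44.1 x rng [-35.3  44.6] y rng [-25.4  21.6]
x axis z -0.13225639025712246
t 16.25 pos [579.8 190.1  11.7] F [ 0.3 -1.  -0.2] w 48.0 az 129.0 j6 1.13
shift mm [ 5.6 -1.4 27.1] turn [ 0.09  0.03 -0.04] shift if turned first [ 5.6 -1.4 27.1]
```

View pics/c6.png

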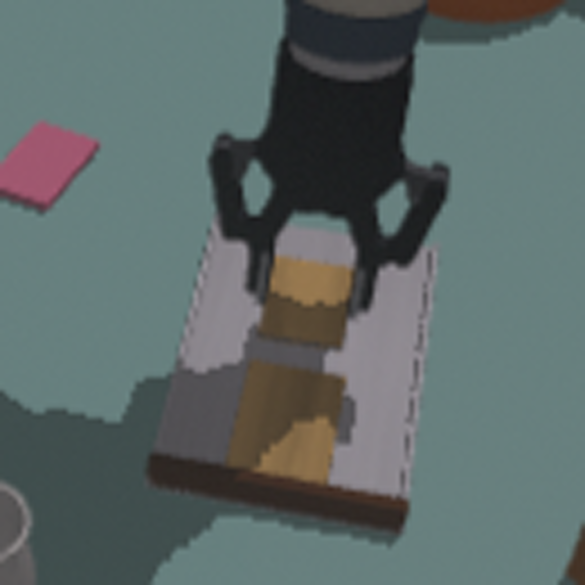

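```bash
python3 -m pendant '[[45,0.0056,-0.0014,0.01,0,0,0],[45,0,0,0.015,0,0,0],[45,0,0,0,0,0,0],[45,0,0,0,0,0,0],[45,0,0,0,0,0,0]]'
python3 -c "
from h import *
place(118,-.8,14,[3.8,0,-41.],7.6)"
```

```text
t: 16.67
position: [0.577, 0.1912, -0.014]
eef_rot: [0.43, 0.901, -0.028, 0.06]
contact_force: [-0.6, 0.6, -0.3]
grip_width: 0.048
x axis z -0.13225639025712246
t 16.67 pos [577.  191.2 -14. ] F [-0.6  0.6 -0.3] w 48.0 az 129.0 j6 1.14
shift mm [ 1.1  0.1 12.1] turn [ 0.06  0.03 -0.01] shift if turned first [ 1.1  0.1 12.1]
```

```bash
python3 -m pendant '[[45,0.0011,0,0.006,0,0,0],[45,0,0,0.004,0,0,0],[45,0,0,0,0,0,0],[45,0,0,0,0,0,0]]' | grep -E "pos|force"
python3 -m pendant '[[45,0,0,0.001,0,0,0],[45,0,0,0,0,0,0]]' | grep -E "pos|force"
python3 -m pendant '[[45,0,0,0.001,0,0,0],[45,0,0,0,0,0,0]]' | grep -E "pos|force"
python3 -c "
from h import *
place(118,-.8,13.3,[3.8,0,-41.],7.6)"
```

```text
position: [0.5764, 0.1907, -0.0254]
contact_force: [-0.7, -0.7, -0.4]
position: [0.5767, 0.1907, -0.0262]
contact_force: [0.2, 0.3, 0.6]
position: [0.5768, 0.1907, -0.027]
contact_force: [-0.1, 0.5, 1.4]
x axis z -0.13225639025712246
t 17.33 pos [576.8 190.7 -27. ] F [-0.1  0.5  1.4] w 47.8 az 129.0 j6 1.13
shift mm [-0.3  0.6 -0.2] turn [ 0.02  0.01 -0.  ] shift if turned first [-0.3  0.6 -0.2]
```

```bash
python3 -m pendant '[[45,0,0,0.001,0,0,0],[45,0,0,0,0,0,0]]' | grep -E "pos|force"
python3 -m pendant '[[62,0,0,0,0,0,0],[72,0,0,0,0,0,0],[72,0,0,0,0,0,0],[72,0,0,0,0,0,0],[72,0,0,-0.01,0,0,0],[72,0,0,-0.03,0,0,0],[72,0,0,-0.035,0,0,0],[72,0,0,-0.035,0,0,0],[72,0,0,0,0,3.8,0],[72,0,0,0,0,3.8,0]]'
python3 -c "
from h import *
go((.6015,-.2065,.04),194)
im,d=optics.read_camera('scene')
cv2.imwrite('pics/c7.png',cv2.resize(im[130:260,280:410,::-1],None,fx=4.5,fy=4.5,interpolation=cv2.INTER_CUBIC))"
```

```text
position: [0.577, 0.1907, -0.0272]
contact_force: [-3.1, 0.0, 8.8]
t: 18.33
position: [0.5683, 0.2036, 0.0848]
eef_rot: [0.429, 0.903, 0.002, 0.001]
contact_force: [0.2, -0.4, -0.6]
grip_width: 0.0614
t 18.33 pos [568.3 203.6  84.8] F [ 0.2 -0.4 -0.6] w 61.4 az 129.1 j6 1.09
shift mm [-339.1 -233.3   43.5] turn [  0.28   0.17 -64.87] shift if turned first [  67.  -405.9   44.8]
```

View pics/c7.png

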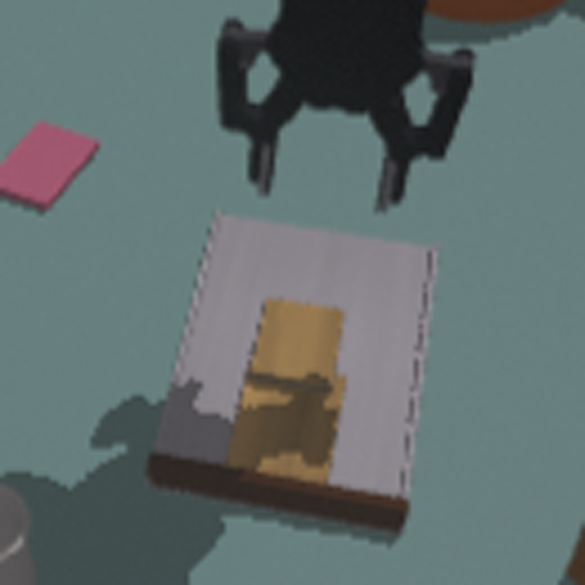

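```bash
python3 -m pendant '[[62,0,0,0,0,0,-6.49],[62,0,0,0,0,0,-6.49],[62,0,0,0,0,0,-6.49],[62,0,0,0,0,0,-6.49],[62,0,0,0,0,0,-6.49],[62,0,0,0,0,0,-6.49],[62,0,0,0,0,0,-6.49],[62,0,0,0,0,0,-6.49],[62,0,0,0,0,0,-6.49],[62,0,0,0,0,0,-6.49]]' | head -2
python3 -m pendant '[[62,0.0056,-0.0338,0,0,0,0],[62,0.0056,-0.0338,0,0,0,0],[62,0.0056,-0.0338,0,0,0,0],[62,0.0056,-0.0338,0,0,0,0],[62,0.0056,-0.0338,0,0,0,0],[62,0.0056,-0.0338,0,0,0,0],[62,0.0056,-0.0338,0,0,0,0],[62,0.0056,-0.0338,0,0,0,0],[62,0.0056,-0.0338,0,0,0,0],[62,0.0056,-0.0338,0,0,0,0]]' |head -2
python3 -m pendant '[[62,0.0056,-0.0338,0,0,0,0],[62,0.0056,-0.0338,0,0,0,0],[62,0,0,0,0,0,0],[62,0,0,0,0,0,0],[62,0,0,0,0,0,0]]'
python3 - <<'E'
from h import *
go((.6012,-.2067,-.02),194)
for n in("scene","top"):
    im,d=optics.read_camera(n)
    for t,z in(("lid_large_center",.012),("lid_medium_center",.013),("lid_small_center",.008)):
      for r in optics.trace(n,t):
        x=maskrect(n,r["pixels"],z); sl=np.round([(x[0]-S)@U,(x[0]-S)@V],1)
        if x[0][1]>100 or "small" in t: print(n,t,round(r["score"],2),*x,"s,l",sl)
    cv2.imwrite(f"pics/{n}8.png",im[...,::-1])
E
```

```text
t: 19.22
position: [0.5674, 0.2018, 0.0812]
t: 20.05
position: [0.5941, -0.1414, 0.0813]
t: 20.47
position: [0.5994, -0.2076, 0.0808]
eef_rot: [-0.121, 0.993, 0.0, -0.0]
contact_force: [0.9, -0.3, -0.2]
grip_width: 0.0529
t 20.47 pos [ 599.4 -207.6   80.8] F [ 0.9 -0.3 -0.2] w 52.9 az -166.1 j6 -0.71
shift mm [ -2.    0.4 100.8] turn [ 0.02 -0.04 -0.14] shift if turned first [ -2.    0.5 100.8]
scene lid_large_center 0.8 [617.7 140.7] [73.1 59.1] 130.2 s,l [44.5 -1. ]
scene lid_medium_center 0.86 [332.9 179.2] [84.6 53. ] 116.9 s,l [ 253.6 -198.2]
scene lid_medium_center 0.81 [571.3 195.8] [77.5 51.2] 136.0 s,l [116.5  -2.4]
scene lid_small_center 0.7 [ 605.1 -206.7] [65.4 41.4] 13.7 s,l [-217.6 -229.5]
top lid_large_center 0.78 [619.4 138.1] [77.8 63.5] 118.0 s,l [41.4 -1.4]
top lid_large_center 0.35 [577.  193.9] [77.1 43.5] 123.2 s,l [111.4   0.8]
top lid_medium_center 0.97 [575.3 194.9] [80.6 43.6] 121.9 s,l [1.133e+02 1.000e-01]
```

```bash
python3 -c "
from h import *
im=cv2.imread('pics/top8.png'); cv2.imwrite('pics/top8c.png',cv2.resize(im[120:245,140:400],None,fx=3,fy=3,interpolation=cv2.INTER_CUBIC))"
```

```text
(no output)
```

View pics/top8c.png

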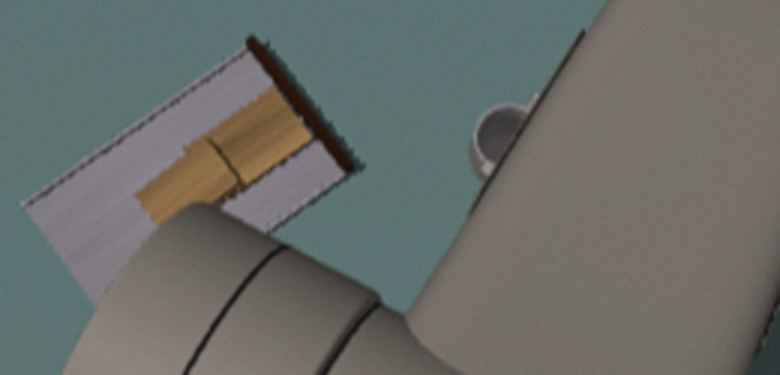

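```bash
python3 -m pendant '[[62,-0.002,0.0005,0.03,0,0,0],[62,0,0,0.03,0,0,0],[62,0,0,0.03,0,0,0],[62,0,0,0.015,0,0,0],[62,0,0,0.008,0,0,0],[62,0,0,0.004,0,0,0],[62,0,0,0,0,0,0],[62,0,0,0,0,0,0]]'
python3 - <<'E'
from h import *
go((.6012,-.2067,-.037),194)
px=np.array([[207,138],[242,187],[136,196],[313,132],[277,88]])/3+[140,120]
for p,z in zip(px,(.0226,.0226,.012,.012,.012)):
    w=onplane("top",p,z)[0,:2]*1000; print(np.round([(w-S)@U,(w-S)@V],1))
E
```

```text
t: 21.53
position: [0.6023, -0.2074, -0.035]
eef_rot: [-0.121, 0.993, -0.0, 0.001]
contact_force: [0.2, 0.2, 0.5]
grip_width: 0.0529
t 21.53 pos [ 602.3 -207.4  -35. ] F [0.2 0.2 0.5] w 52.9 az -166.1 j6 -0.71
shift mm [0.9 0.9 2. ] turn [-0.06  0.07 -0.1 ] shift if turned first [0.9 0.9 2. ]
[77.9 18.2]
[ 79.6 -35.8]
[156.4  16.6]
[  0.7 -30. ]
[ 1.7 21.7]
```

```bash
python3 -m pendant '[[62,0.0009,0.0009,0.0015,0,0,0],[35,0,0,0,0,0,0],[35,0,0,0,0,0,0],[35,0,0,0,0,0,0],[35,0,0,0,0,0,0],[35,0,0,0,0,0,0]]' 40
python3 -m pendant '[[35,0,0,-0.005,0,0,0],[35,0,0,-0.015,0,0,0],[35,0,0,-0.03,0,0,0],[35,0,0,-0.03,0,0,0],[35,0,0,-0.03,0,0,0],[35,0,0,-0.02,0,0,0],[35,0,0,0,0,0,0],[35,0,0,0,0,0,0]]'
python3 - <<'E'
from h import *
held('scene',(64,40))
B=1
place(176,-.8,100,[0,0,-40],0)
E
```

```text
t: 22.03
position: [0.601, -0.2066, -0.0364]
eef_rot: [-0.121, 0.993, -0.0, 0.001]
contact_force: [-1.7, 0.8, 6.4]
grip_width: 0.0382
t: 22.7
position: [0.6012, -0.2067, 0.094]
eef_rot: [-0.121, 0.993, -0.001, 0.001]
contact_force: [0.5, 0.2, -1.5]
grip_width: 0.038
scene 322 slope deg x,y [0.1 0.1] z0 -44.8 x rng [-33.6  25.6] y rng [-19.2  18.6]
x axis z 0.0
t 22.75 pos [ 600.5 -206.4   92.5] F [-0.  -0.3 -1.1] w 37.9 az -166.1 j6 -0.71
shift mm [-44.5 452.   32.4] turn [-0.00e+00  3.00e-02  6.49e+01] shift if turned first [390.4 232.1  32.5]
```

```bash
python3 -m pendant '[[35,0,0,0,0,0,6.49],[35,0,0,0,0,0,6.49],[35,0,0,0,0,0,6.49],[35,0,0,0,0,0,6.49],[35,0,0,0,0,0,6.49],[35,0,0,0,0,0,6.49],[35,0,0,0,0,0,6.49],[35,0,0,0,0,0,6.49],[35,0,0,0,0,0,6.49],[35,0,0,0,0,0,6.49]]' | head -2
python3 -m pendant '[[35,0.03,0.01785,0,0,0,0],[35,0.03,0.01785,0,0,0,0],[35,0.03,0.01785,0,0,0,0],[35,0.03,0.01785,0,0,0,0],[35,0.03,0.01785,0,0,0,0],[35,0.03,0.01785,0,0,0,0],[35,0.03,0.01785,0,0,0,0],[35,0.03,0.01785,0,0,0,0],[35,0.03,0.01785,0,0,0,0],[35,0.03,0.01785,0,0,0,0]]' | head -2
python3 -m pendant '[[35,0.03,0.01785,0,0,0,0],[35,0.03,0.01785,0,0,0,0],[35,0.03,0.01785,0,0,0,0],[35,0,0,0,0,-5.15,0],[35,0,0,0,0,-5.15,0],[35,0,0,0,0,0,0],[35,0,0,0,0,0,0]]'
python3 -c "
from h import *
held('scene',(64,40))
place(171.7,-.8,40,[-.5,0,-40.8],10.3)"
```

```text
t: 23.58
position: [0.5997, -0.206, 0.0906]
t: 24.42
position: [0.5491, 0.1406, 0.0909]
t: 25.0
position: [0.5338, 0.2437, 0.091]
eef_rot: [0.427, 0.9, -0.039, 0.08]
contact_force: [0.4, 0.4, -0.6]
grip_width: 0.0382
scene 157 slope deg x,y [0.2 0. ] z0 -43.3 x rng [-34.5  30.9] y rng [-19.3  17.2]
x axis z -0.17880221511634967
t 25.05 pos [534.6 243.   91.4] F [-0.1 -0.5 -1.2] w 38.2 az 129.1 j6 1.26
shift mm [ 5.   0.6 92.2] turn [-0.09 -0.13  0.08] shift if turned first [ 5.2  0.4 92.2]
```

```bash
python3 -m pendant '[[35,0.005,0.0005,0.03,0,0,0],[35,0,0,0.03,0,0,0],[35,0,0,0.02,0,0,0],[35,0,0,0.01,0,0,0],[35,0,0,0,0,0,0],[35,0,0,0,0,0,0],[35,0,0,0,0,0,0]]' | grep -E "pos|force"
python3 -c "
from h import *
held('scene',(56,40)); im,d=optics.read_camera('scene')
cv2.imwrite('pics/c9.png',cv2.resize(im[130:260,280:410,::-1],None,fx=4.5,fy=4.5,interpolation=cv2.INTER_CUBIC))
place(171.7,-.8,14.5,[-.8,0,-40.3],10.3)"
```

```text
position: [0.5439, 0.2343, 0.0042]
contact_force: [-0.6, 1.1, 0.4]
scene 157 slope deg x,y [0.4 0.3] z0 -43.3 x rng [-37.1  29. ] y rng [-20.6  17.3]
x axis z -0.17880221511634967
t 25.73 pos [543.8 234.6   4.4] F [ 0.1 -0.  -0.5] w 38.3 az 129.0 j6 1.25
shift mm [ 6.6 -1.5 29. ] turn [ 0.12  0.03 -0.04] shift if turned first [ 6.6 -1.4 29. ]
```

View pics/c9.png

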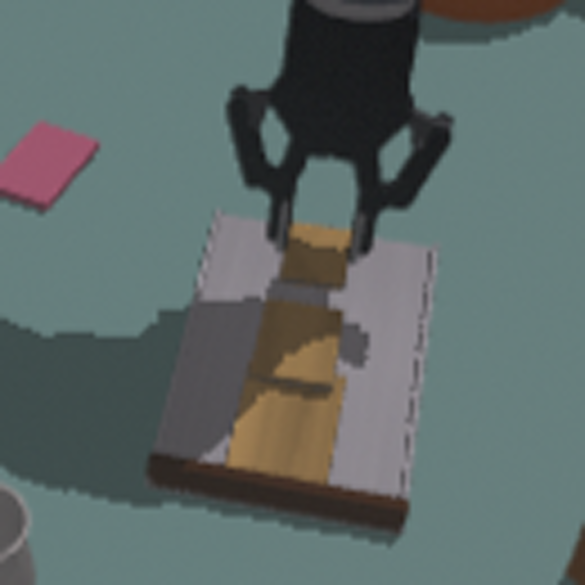

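```bash
python3 -m pendant '[[35,0.0066,-0.0014,0.012,0,0,0],[35,0,0,0.01,0,0,0],[35,0,0,0,0,0,0],[35,0,0,0,0,0,0],[35,0,0,0,0,0,0]]' | grep -E "pos|force"
python3 - <<'E'
from h import *
px=np.array([[263,302],[343,310],[248,374],[333,386],[229,463],[328,482],[218,212],[438,246],[152,458],[408,503]])/4.5+[280,130]
for p,z in zip(px,(.012,.012,.0226,.0226,.012,.012,.013,.013,.026,.026)):
    w=onplane("scene",p,z)[0,:2]*1000; print(np.round([(w-S)@U,(w-S)@V],1))
place(171.7,-.8,14.5,[-.8,0,-40.3],10.3)
E
```

```text
position: [0.5405, 0.2355, -0.0194]
contact_force: [-0.1, -0.8, -0.4]
[152.2 -27.6]
[156.7  22.8]
[ 75.5 -27. ]
[77.5 24.1]
[ 11.1 -27.7]
[10.1 30.1]
[232.  -69.3]
[231.3  76.8]
[ -8.1 -70.6]
[-7.4 75.1]
x axis z -0.17880221511634967
t 26.15 pos [540.5 235.5 -19.4] F [-0.1 -0.8 -0.4] w 38.4 az 129.0 j6 1.25
shift mm [-0.4  0.5  6.1] turn [ 0.03  0.01 -0.01] shift if turned first [-0.4  0.5  6.1]
```

```bash
python3 -m pendant '[[35,-0.0014,0.0005,0.005,0,0,0],[35,0,0,0,0,0,0],[35,0,0,0,0,0,0]]' | grep -E "pos|force"
python3 -m pendant '[[35,0,0,0.001,0,0,0],[35,0,0,0,0,0,0]]' | grep -E "pos|force"
python3 -m pendant '[[35,0,0,0.001,0,0,0],[35,0,0,0,0,0,0]]' | grep -E "pos|force"
python3 -c "
from h import *
place(170.5,-.8,13.7,[-.8,0,-40.3],10.3)"
```

```text
position: [0.5421, 0.2339, -0.0246]
contact_force: [-0.2, 0.2, 0.3]
position: [0.5422, 0.2338, -0.0256]
contact_force: [0.2, -0.5, -0.6]
position: [0.5423, 0.2338, -0.0263]
contact_force: [-0.6, -0.6, 3.1]
x axis z -0.17880221511634967
t 26.73 pos [542.3 233.8 -26.3] F [-0.6 -0.6  3.1] w 38.4 az 129.0 j6 1.25
shift mm [-0.3  0.2 -0.2] turn [0.02 0.   0.  ] shift if turned first [-0.3  0.2 -0.2]
```

Contact is where it was predicted. I'll release, retreat and check.

```bash
python3 -m pendant '[[50,0,0,0,0,0,0],[60,0,0,0,0,0,0],[60,0,0,0,0,0,0],[60,0,0,0,0,0,0],[60,0,0,-0.01,0,0,0],[60,0,0,-0.03,0,0,0],[60,0,0,-0.035,0,0,0],[60,0,0,-0.035,0,0,0],[60,0,0,-0.03,0,5.15,0],[60,0,0,0,0,5.15,0]]' | grep -E "pos|force|grip"
python3 -m pendant '[[60,0.03,-0.02,-0.01,0,0,0],[60,0.03,-0.02,-0.01,0,0,0],[60,0.03,-0.02,-0.01,0,0,0],[60,0.03,-0.02,0,0,0,0],[60,0.03,-0.02,0,0,0,0],[60,0.03,-0.02,0,0,0,0],[60,0.03,-0.02,0,0,0,0],[60,0,0,0,0,0,0]]' | grep -E "pos|force"
python3 - <<'E'
from h import *
go((.4,.45,.2),129)
for n in("top","scene"):
    im,d=optics.read_camera(n); P=cloud(n,d)
    for t,z in(("lid_large_center",.012),("lid_medium_center",.013),("lid_small_center",.014),("tray_start",.006)):
      for r in optics.trace(n,t):
        x=maskrect(n,r["pixels"],z); sl=np.round([(x[0]-S)@U,(x[0]-S)@V],1)
        if x[0][1]>90 and x[0][0]>450: print(n,t,round(r["score"],2),*x,"s,l",sl)
    # height profile along centre line
    s=(P[...,:2]*1000-S)@U; l=(P[...,:2]*1000-S)@V
    print(n,[(a,round(float(np.median(P[...,2][(d>0)&(abs(l)<12)&(abs(s-a)<2.5)])*1000),1)) for a in range(0,240,5) if ((d>0)&(abs(l)<12)&(abs(s-a)<2.5)).any()])
    b=im[120:245,130:270] if n=="top" else im[130:260,280:410]
    cv2.imwrite(f"pics/f_{n}.png",cv2.resize(b[...,::-1],None,fx=4.5,fy=4.5,interpolation=cv2.INTER_CUBIC))
E
```

```text
position: [0.5276, 0.2563, 0.1191]
contact_force: [0.4, 0.3, -0.0]
grip_width: 0.0512
position: [0.2802, 0.3288, 0.1423]
contact_force: [0.5, 0.0, -0.0]
t 28.23 pos [280.2 328.8 142.3] F [ 0.5  0.  -0. ] w 51.1 az 129.2 j6 1.56
shift mm [ 18.3 169.4 -57.7] turn [-0.02 -0.07  0.2 ] shift if turned first [ 18.8 169.4 -57.7]
top lid_large_center 0.88 [619.  135.5] [74.6 59.4] 136.3 s,l [39.6 -3.3]
top lid_medium_center 0.83 [575. 188.] [66.1 53.4] 151.6 s,l [108.1  -4.5]
top lid_medium_center 0.31 [617.  138.1] [82.7 64. ] 132.7 s,l [42.9 -3.2]
top lid_small_center 0.67 [539.5 234.5] [62.8 41. ] 136.8 s,l [166.6  -2.8]
top tray_start 0.59 [567.1 202.7] [262.1 175.7] 128.0 s,l [124.5  -1.4]
top [(0, 8.5), (5, 10.3), (10, 12.2), (15, 12.4), (20, 12.0), (25, 11.5), (30, 12.2), (35, 13.0), (40, 13.0), (45, 12.4), (50, 13.1), (55, 12.9), (60, 11.6), (65, 11.0), (70, 12.1), (75, 14.4), (80, 21.5), (85, 22.5), (90, 21.0), (95, 20.5), (100, 19.8), (105, 18.5), (110, 17.4), (115, 17.8), (120, 17.7), (125, 16.4), (130, 16.4), (135, 19.9), (140, 23.9), (145, 22.2), (150, 20.9), (155, 20.9), (160, 
[... 302 characters left out ...]
539.3 235.8] [57.9 40.5] 132.3 s,l [167.7  -2.1]
scene tray_start 0.8 [582.2 189.6] [271.2 174.2] 127.0 s,l [104.8   2.1]
scene [(0, 20.5), (10, 11.1), (15, 11.3), (20, 11.1), (25, 10.4), (30, 11.2), (35, 10.6), (40, 11.0), (45, 11.5), (50, 11.2), (55, 10.5), (60, 11.4), (65, 10.4), (70, 10.9), (75, 11.2), (80, 17.7), (85, 21.1), (90, 20.5), (95, 19.8), (100, 20.3), (105, 18.8), (110, 18.3), (115, 17.0), (120, 16.2), (125, 15.4), (130, 14.9), (135, 14.7), (140, 19.6), (145, 21.0), (150, 21.0), (155, 19.4), (160, 19.1), (165, 19.1), (170, 17.4), (175, 16.7), (180, 15.5), (185, 13.9), (190, 13.3), (195, 12.3), (200, 10.5), (210, 4.7), (215, 3.0), (220, 3.5), (225, 2.9), (230, 4.1), (235, 2.5)]
```

View pics/f_top.png

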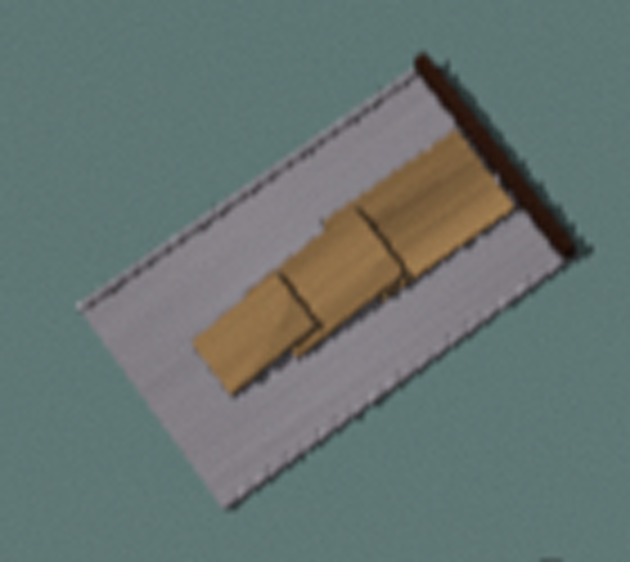

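View pics/f_scene.png

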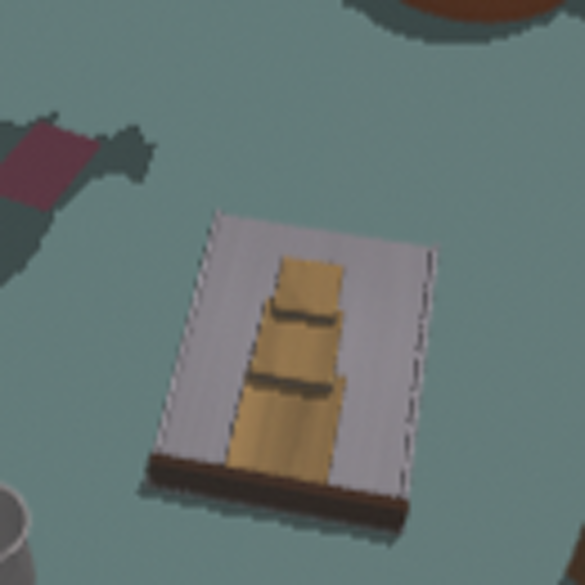

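Run:
```python
from h import *
im,d=optics.read_camera("top")
for t in("coaster_a_center","coaster_b_center","jug_center"):
    for r in optics.trace("top",t)[:1]: print(t,maskrect("top",r["pixels"],.008)[0],r["bbox"])
s=manip.get_obs(); print(s["t"],np.round(s["contact_force"],1),abs(s["qd"]).max())
print(manip.sign_off())
```

```text
coaster_a_center [ 598.9 -336.8] [392.4, 163.3, 419.8, 194.8]
coaster_b_center [ 460.5 -218.7] [350.6, 217.8, 374.6, 238.6]
jug_center [616.9 -81.4] [292.0, 152.6, 322.7, 183.6]
28.9333 [ 0.   1.2 -0.5] 0.0034092103271528497
the job is handed in; nothing more can be done
None
```

The three wooden lids now lie in an overlapping row along the drying tray, large then medium then small, and I handed the job in at 28.9 s.

**Overlaps:** The final pictures and height profile show the steps up at about 78 mm and 138 mm from the stop. That puts the medium about 2 cm over the large (whose far end is at about 98 mm). The small laps the medium by about 1.7–2 cm. The far ends of both rest on the tray.

**Stop gap:** The large lid's near end is about 1–4 mm from the stop bar.

**Straightness:** The row is within about 2–4 mm of the tray's centre line. The two cameras disagree by a few millimetres there.

**Coasters and jug:** They are within about 2 mm of where they started, and the gripper is clear of everything.

**Discrepancy:** The reported TCP (tool tip position) read about 40 mm lower than the fingers really were. I saw this in the depth pictures before the first grasp, and corrected every grasp and placing from the camera and contact force. The highest contact force read after a move was about 9–10 N.

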